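Sanitise the bracket seam, then hold the lamp over the scoop

ROBOT

A 6-joint arm with a two-finger parallel gripper is mounted at the origin on the work surface. World frame = base frame: x ahead of the robot, y to its left, z up, the work surface at z = 0. Lengths are in m, angles in rad, forces in N, time in s.
With the tool pointing down it reaches from about 0.375 to 0.9 m from the base axis. Payload 3.1 kg.
Tool frame: the origin (TCP) lies between the finger pads; the fingertips stand manip.finger_overhang ahead of it and the grasp point (between the pads) lies 5 mm behind it (manip.finger_overhang is the distance from the TCP to the fingertips, in m); z points along the fingers, y is the line along which they close (so a half turn about z gives the same grasp; the last joint's range is limited). The gripper opens to 85 mm and grips with 20 to 120 N. Pads are 22 mm wide; open, the fingers measure 114 mm over their backs; the gripper's body (76 mm by 85 mm) begins 54 mm behind the grasp point. The pads swing forward as they close: fully open they stand 13 mm farther back than shut.
Start: joints at [-1.496, 0.527, 1.433, -0, 1.181, -0.178], TCP at [0.156, -0.605, 0.245] pointing down, gripper open.
Joint ranges: [-3.08, 3.08], [-0.75, 2.2], [0.22, 2.44], [-1.43, 4.57], [0, 2.65], [-2.85, 2.85]. Speed limits (rad/s): [2.79, 2.79, 3.14, 3.14, 3.14, 3.14].

INTERFACE

Orientations are given as a unit quaternion [x, y, z, w].
In Python, from station import manip gives the robot as it stands.
- The arm moves only by the tool drive_tool, never from a script. Its argument "plan" is a list of rows, each a list of 7 numbers: the shift along the tool's x, y, z in m, then the turn, a rotation vector about the tool's x, y, z in degrees, then the opening, from -1 (shut) to 1 (fully open). In form: [[x, y, z, wx, wy, wz, gripper], ...]. A call has 1 to 10 rows; each row shifts and turns the commanded pose from where the row before left it, along the tool's axes as they then stand; what a row does not reach is not made up. A row lasts 1/10 s, in which the tool goes at most 50 mm and 8.59 degrees, less where a joint would pass 70% of its speed; a pose out of reach is approached as far as the arm can. A call is refused whole if a number of a shift passes 0.05 or a number of a turn 8.59, either way. A call with a gripper value outside its range is refused whole. The fingers move at their own pace and stop on an object; "newtons" is the grip in N (left out, the last holds). Time passes only in rows, so rows that do not move let the fingers close. It gives the time, the measured TCP pose, the force, the opening and the grip force at its end, in the units of the state.
- manip.sense(): the state, without advancing time (a new reading comes with each control period).
- manip.snapshot(name): name is "scene" or "top"; returns a dict with "image" (384x512x3 uint8, red, green, blue), "z_map" (384x512 float32, m along the optical axis (not along the pixel's ray), 0 where there is no reading), "fov_y" (degrees; the focal length in pixels is half the picture's height over the tangent of half this angle, whatever the lens; pixels are square), "cx", "cy" (the principal point, pixels), "extrinsics" (4x4, takes a point from camera to world coordinates). Camera axes: x right, y up, looking along -z (the intrinsics and any distortion apply to the point x, -y, -z); pixel columns grow to the right and rows downward; lengths in m; the calibration is good to about 2 mm. A picture is of the moment at which its call begins.
- manip.sign_off(): hands the job in; it is judged then, once.
The state is a dict: "t": time; "q": joint angles; "qd": joint speeds; "tau": joint torques, N m; "tcp_pos": TCP position; "tool_rot": TCP orientation; "force": force on the tool from outside, world axes, zero at the start; "ft_torque": the same for the moment, N m; "finger_gap": opening from 0.0 (shut) to 1.0 (fully open); "gripper_force": force on a finger pad.
Only numpy, scipy, OpenCV 4.12 (cv2) and the standard library are available. Lean on these libraries where they do the work, as an engineer would, in place of code of your own. Each camera call takes 0.05 s, during which the arm holds its last target. There are 200 camera calls.

TASK

Take the white ultraviolet sanitising wand straight up out of its cradle and, keeping it upright and its oblong lamp lengthwise over the seam, pass it slowly (about 2 cm a second) along the whole dark seam on top of the clamp-on shelf bracket, from the end by the orange knob to the other end, with the lamp about 1 cm above the metal and never touching it. Then carry the wand over the row of spice vials to the copper scoop on the black trivet and stop with the lamp centred over the scoop's trough and lengthwise with it, about 1 cm above the rim, not touching. Finish still holding the wand still and upright there (do not put it down or let go), and leave the scoop, vials, dishes and jars where they are.

Things in the scene. Friction and masses are not known exactly. Their poses are not given: they have to be found in the camera images.
- wand: white upright wand, 170 mm tall, about 0.14 kg, loose in its cradle. Origin: centre of the lamp window on its flat underside; z up the handle, x along the oblong lamp (either way round is the same). Lamp head 52 (x) x 20 (y) x 18 mm with a violet band; above it a 24 x 24 mm square handle, 18 to 170 mm above the origin, grey from 120 to 165 mm: grip there from above, across either pair of faces
- cradle: white fixed charging cradle, 68 (x) x 36 (y) x 20 mm high, origin under its centre, with an open-topped pocket 56 x 24 mm whose floor is 6 mm above the counter; the wand stands 14 mm deep in it, wand x along cradle x, and lifts straight up
- bracket: aluminium shelf bracket clamped on a 150 x 70 mm beech board, fixed. Origin on the counter under the seam's middle; x along the seam toward the orange knob. Flat arm 160 (x) x 44 (y) mm, top 85 mm above the origin; the dark seam, 3 mm wide, runs along its middle from x = +50 (knob end, start here) to -50 mm (finish). Knob 26 mm across, 60 mm up, reaches x = +114 mm
- seam_start (a point): end of the dark seam by the orange knob, on the arm's top face
- seam_end (a point): other end of the dark seam, on the arm's top face
- scoop: copper-coloured steel scoop, loose, 0.16 kg, lying level on the trivet. Origin: underside, below the centre of its trough; z up, x along the trough, handle toward -x. Trough 84 (x) x 51 (y) mm, rim 30 mm above the origin, front (+x) end open; round handle from x = -42 to -136 mm, 32 mm high at most
- scoop_mouth (a point): centre of the trough's mouth, at rim height, 30 mm above the scoop's origin: the lamp window stops about 10 mm above this point
- trivet: round black silicone trivet, 170 mm across, 8 mm thick, fixed; origin under its centre
- vial_stand: wooden stand, fixed, 170 (x) x 50 (y) x 45 mm high, origin under its centre; five glass vials 30 mm apart stand in a row along its x, corks 107 mm above the counter
- vial0: corked glass spice vial, 20 mm across, 97 mm tall, loose in the stand -60 mm along its x; origin at its foot; bystander
- vial1: corked glass spice vial, 20 mm across, 97 mm tall, loose in the stand -30 mm along its x; origin at its foot; bystander
- vial2: corked glass spice vial, 20 mm across, 97 mm tall, loose in the stand 0 mm along its x; origin at its foot; bystander
- vial3: corked glass spice vial, 20 mm across, 97 mm tall, loose in the stand 30 mm along its x; origin at its foot; bystander
- vial4: corked glass spice vial, 20 mm across, 97 mm tall, loose in the stand 60 mm along its x; origin at its foot; bystander
- salt_dish: small blue bowl, 64 mm across, 30 mm high, loose bystander; origin under its centre
- tea_glass: green tea glass, 60 mm across, 85 mm high, loose bystander; origin under its centre
- pepper_mill: dark wooden pepper mill, 52 mm across, 135 mm tall, loose bystander; origin under its centre
- spice_jar: amber jar with brass cap, 60 mm across, 100 mm tall, loose bystander; origin under its centre
There are look-alikes about, which are no part of the job. What is shaped like the bracket but red is not meant.

How it is judged:
On the way, in this order (a step that is already met when the one before it is completed fails the run):
1. the lamp window is held upright, lengthwise, within 10 mm along and 9 mm sideways, just above the seam at the orange-knob end (x of wand in the frame of bracket between 0.04 and 0.06 m and y of wand in the frame of bracket between -0.009 and 0.009 m and z of wand in the frame of bracket between 0.087 and 0.109 m and angle between wand's own z axis and vertical below 0.17 rad and angle between the x axis of wand and the x axis of bracket, either way round below 0.25 rad), for 0.15 s.
2. the lamp window is held upright, lengthwise, within 10 mm along and 9 mm sideways, just above the seam a quarter of the way along (x of wand in the frame of bracket between 0.015 and 0.035 m and y of wand in the frame of bracket between -0.009 and 0.009 m and z of wand in the frame of bracket between 0.087 and 0.109 m and angle between wand's own z axis and vertical below 0.17 rad and angle between the x axis of wand and the x axis of bracket, either way round below 0.25 rad), for 0.03 s.
3. the lamp window is held upright, lengthwise, within 10 mm along and 9 mm sideways, just above the seam at the middle (x of wand in the frame of bracket between -0.01 and 0.01 m and y of wand in the frame of bracket between -0.009 and 0.009 m and z of wand in the frame of bracket between 0.087 and 0.109 m and angle between wand's own z axis and vertical below 0.17 rad and angle between the x axis of wand and the x axis of bracket, either way round below 0.25 rad), for 0.03 s.
4. the lamp window is held upright, lengthwise, within 10 mm along and 9 mm sideways, just above the seam three quarters of the way along (x of wand in the frame of bracket between -0.035 and -0.015 m and y of wand in the frame of bracket between -0.009 and 0.009 m and z of wand in the frame of bracket between 0.087 and 0.109 m and angle between wand's own z axis and vertical below 0.17 rad and angle between the x axis of wand and the x axis of bracket, either way round below 0.25 rad), for 0.03 s.
5. the lamp window is held upright, lengthwise, within 10 mm along and 9 mm sideways, just above the seam at the far end from the knob (x of wand in the frame of bracket between -0.06 and -0.04 m and y of wand in the frame of bracket between -0.009 and 0.009 m and z of wand in the frame of bracket between 0.087 and 0.109 m and angle between wand's own z axis and vertical below 0.17 rad and angle between the x axis of wand and the x axis of bracket, either way round below 0.25 rad), for 0.15 s.
6. the wand passes over the row of vials, its window higher than their corks (x of wand in the frame of vial_stand between -0.085 and 0.085 m and y of wand in the frame of vial_stand between -0.03 and 0.03 m and z of wand in the frame of vial_stand above 0.11 m), for 0.02 s.
At the end, for the whole second after the job is handed in: the fingers hold the wand still and upright (within 10 deg), its window 2 to 22 mm above the scoop's rim, within 12 mm along and 10 mm across of the trough's centre, lengthwise with the trough within 12 deg, touching neither scoop nor trivet; the scoop lies level on the trivet where it was (x of wand in the frame of scoop between -0.012 and 0.012 m and y of wand in the frame of scoop between -0.01 and 0.01 m and z of wand in the frame of scoop between 0.032 and 0.052 m and angle between wand's own z axis and vertical below 0.17 rad and angle between the x axis of wand and the x axis of scoop, either way round below 0.22 rad and linear speed of wand below 0.02 m/s and angular speed of wand below 0.2 rad/s and contact force between the fingers and wand above 2 N and contact force between wand and scoop below 0.05 N and contact force between wand and trivet below 0.05 N and angle between scoop's own z axis and vertical below 0.1 rad and distance of scoop from where it was at the start of the episode below 0.01 m); the arm keeps its last pose, push and grip.
It fails at once if the wand touches the bracket (contact force between wand and bracket above 0.3 N).
It fails at once if the wand touches the scoop (contact force between wand and scoop above 0.3 N).
It fails at once if the wand moves faster than 6 cm/s while over the seam between its ends (x of wand in the frame of bracket between -0.035 and 0.035 m and y of wand in the frame of bracket between -0.015 and 0.015 m and z of wand in the frame of bracket below 0.112 m and linear speed of wand above 0.06 m/s).
It fails at once if the scoop is moved more than 10 mm (distance of scoop from where it was at the start of the episode above 0.01 m).
It fails at once if a vial, dish, glass, mill or jar is moved more than 15 mm or tipped more than 20 degrees (distance of any of vial0, vial1, vial2, vial3, vial4, salt_dish, tea_glass, pepper_mill, spice_jar from where it was at the start of the episode above 0.015 m or angle between any of vial0, vial1, vial2, vial3, vial4, salt_dish, tea_glass, pepper_mill, spice_jar's own z axis and vertical above 0.35 rad).
It also fails if it takes over 59 s, if anything falls off the work surface, if the arm or the gripper's body presses on something with over 40 N, if the wrist force passes 120 N, or if a joint passes its speed limit or range.

## Working session

There is one attempt and no reset: what is moved stays moved. The work goes in short steps, Python scripts to look and compute and a tool call to move; the robot and the scene stay as the last step left them, time stands still between calls to the robot, and variables do not carry over. Pictures are saved under pics/ and viewed, at most 10 in all, crops included, and the job is handed in when it is done.

Besides the shell and the picture viewer there is one more tool, called as name([rows], argument=value, ...), one row to a line, values as JSON. drive_tool: Moves the arm, as the interface text tells. Its arguments: {"type":"object","properties":{"plan":{"type":"array"},"newtons":{"type":"number"}},"required":["plan"]}

```bash
mkdir -p pics; cat > h.py <<'E'
import numpy as np,cv2
from station import manip
def snap(n):
    s=manip.snapshot(n); np.savez(n+'.npz',**s); return s
def cloud(s):
    z=s['z_map'];h,w=z.shape;f=h/2/np.tan(np.radians(float(s['fov_y']))/2)
    v,u=np.mgrid[:h,:w]
    P=np.stack([(u-s['cx'])/f*z,-(v-s['cy'])/f*z,-z,np.ones_like(z)],-1)@np.array(s['extrinsics']).T
    P=P[...,:3];P[z==0]=np.nan;return P
E
python3 - <<'E'
from h import *
for n in('scene','top'):
    s=snap(n);print(n,{k:v for k,v in s.items() if k not in('image','z_map')})
    cv2.imwrite(f'pics/{n}0.png',cv2.resize(s['image'][...,::-1],(800,600),interpolation=cv2.INTER_CUBIC))
print(manip.sense(),manip.finger_overhang)
E
```

```text
scene {'fov_y': 57.99509210737221, 'cx': 252.8838707672162, 'cy': 193.34781933258367, 'extrinsics': array([[ 0.72340723, -0.40425744,  0.55969448,  1.07414748],
       [ 0.69022919,  0.40431601, -0.60009352, -0.53536184],
       [ 0.01629883,  0.82042946,  0.5715154 ,  0.65146284],
       [ 0.        ,  0.        ,  0.        ,  1.        ]])}
top {'fov_y': 49.59397974544547, 'cx': 252.02007064056727, 'cy': 193.1558474087778, 'extrinsics': array([[ 0.00588906,  0.99824751, -0.05888314,  0.45461246],
       [-0.99997491,  0.00611056,  0.00358223,  0.02171387],
       [ 0.00393577,  0.05886056,  0.99825846,  1.41606296],
       [ 0.        ,  0.        ,  0.        ,  1.        ]])}
{'t': 0.1, 'q': array([-1.49650992e+00,  5.28386151e-01,  1.43375333e+00,  2.49585754e-05,
        1.18140812e+00, -1.78529831e-01]), 'qd': array([-0.00050485, -0.00109834, -0.00327643,  0.00082352,  0.0010047 ,
       -0.00176939]), 'tau': array([-6.57781652e-05, -4.43304241e+01, -1.78586680e+01, -2.10934577e-04,
        3.85172243e-03,  2.06181721e-05]), 'tcp_pos': array([ 0.15630347, -0.6045138 ,  0.24443012]), 'tool_rot': array([ 9.92021252e-01,  1.26066970e-01,  6.24494649e-05, -9.75547471e-04]), 'force': array([0.32465046, 0.13687929, 0.15387696]), 'ft_torque': array([ 0.04259137, -0.02966941,  0.00278406]), 'gripper_force': 0.0, 'finger_gap': 0.997392330432672} 0.014
```

View pics/scene0.png

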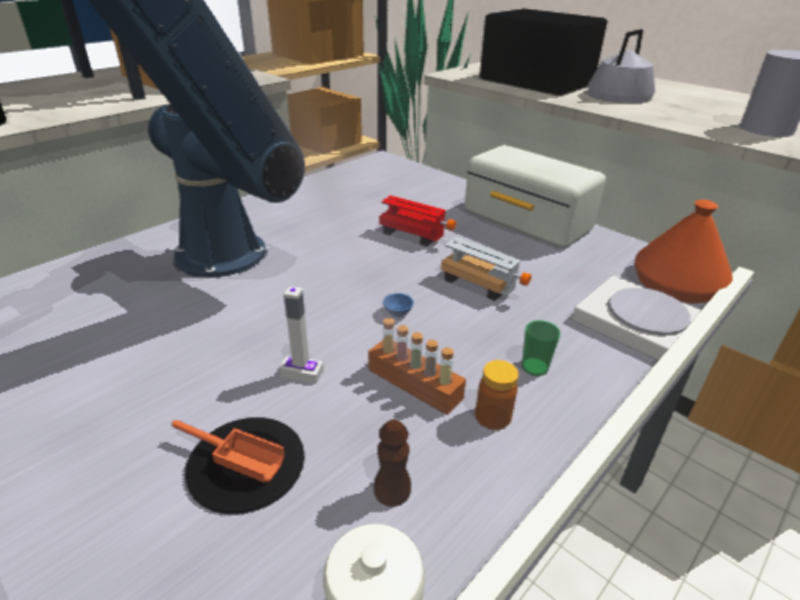

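View pics/top0.png

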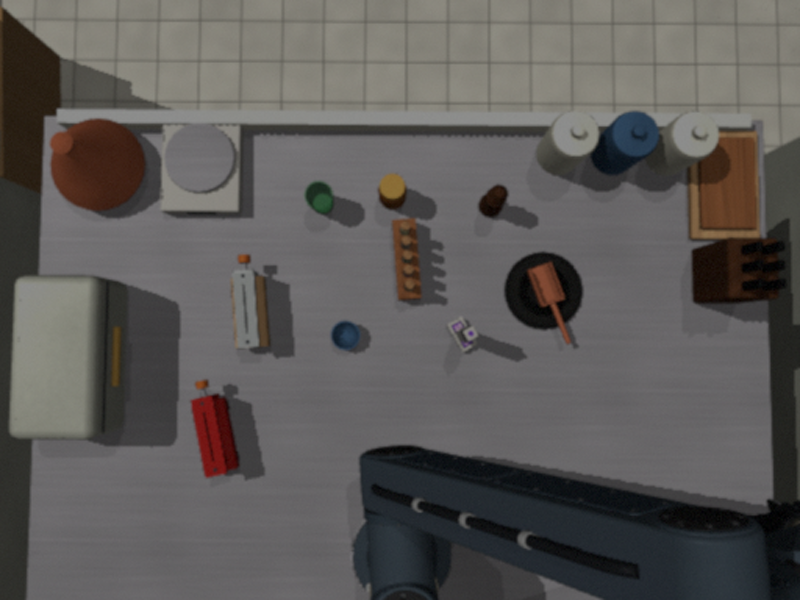

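Top view: the wand and cradle are at (463,335), the vial stand at (407,260) and the scoop on the trivet at (547,285). The two bracket candidates are the silver one at (245,308) with its knob at (243,260), and the red one at (213,435). The silver aluminium one fits because the task excludes red. I'll measure and crop it now.

```bash
cat > m.py <<'E'
from h import *
S={n:dict(np.load(n+'.npz')) for n in('scene','top')}
C={n:cloud(S[n]) for n in S}
def sel(n,c,r,z0,z1):
    P=C[n];m=(np.hypot(P[...,0]-c[0],P[...,1]-c[1])<r)&(P[...,2]>z0)&(P[...,2]<z1)
    return P[m],S[n]['image'][m].astype(int),np.argwhere(m)
def rect(p):
    (c,wh,a)=cv2.minAreaRect(p[:,:2].astype(np.float32)); return np.round(c,4),np.round(wh,4),round(a,1)
E
python3 - <<'E'
from m import *
T=C['top']
for k,(u,v) in dict(wand=(463,335),brk=(245,308),knob=(243,260),stand=(407,260),scoop=(547,285),salt=(345,335),tea=(320,197),jar=(393,190),mill=(493,200)).items():
    print(k,np.round(T[int(v*.64),int(u*.64)],3))
def c0(u,v): return T[int(v*.64),int(u*.64)][:2]
for n in S:
    print(n)
    p,i,_=sel(n,c0(245,308),.13,.075,.095);print('arm',len(p),rect(p),np.median(p[:,2]))
    d=i.sum(1)<270; q=p[d]; print(' dark',d.sum(), i.sum(1).min(), rect(q) if d.sum()>5 else '')
    p,i,_=sel(n,c0(243,260),.05,.03,.09);o=(i[:,0]-i[:,2]>90);print('knob',p[o].mean(0) if o.any() else 0)
    p,i,_=sel(n,c0(463,335),.09,.012,.03);print('cradle',len(p),rect(p),np.median(p[:,2]))
    for a,b in((.05,.12),(.12,.17),(.17,.2)):
        p,i,_=sel(n,c0(463,335),.09,a,b);print('handle',a,len(p),rect(p) if len(p)>3 else '',p.mean(0))
    p,i,_=sel(n,c0(547,285),.16,.012,.06);o=(i[:,0]-i[:,2]>50);p=p[o];print('scoop',len(p),rect(p),p.min(0),p.max(0))
    p,i,_=sel(n,c0(547,285),.1,.003,.012);print('trivet',rect(p),cv2.minEnclosingCircle(p[:,:2].astype(np.float32)))
    p,i,_=sel(n,c0(407,260),.11,.038,.05);print('stand',rect(p))
    p,i,_=sel(n,c0(407,260),.11,.098,.12);print('corks',rect(p),p[:,2].max())
I=S['top']['image'][...,::-1]
A=cv2.resize(I[150:235,120:185],None,fx=6,fy=6,interpolation=3)
B=cv2.resize(I[150:235,285:350],None,fx=6,fy=6,interpolation=3)
cv2.imwrite('pics/crop1.png',np.hstack([A,B]))
E
```

```text
wand [ 0.467 -0.118  0.146]
brk [0.519 0.325 0.083]
knob [0.62  0.333 0.071]
stand [ 0.62  -0.008  0.094]
scoop [ 0.577 -0.315  0.014]
salt [0.466 0.125 0.008]
tea [0.768 0.183 0.005]
jar [0.764 0.022 0.101]
mill [ 0.738 -0.18   0.12 ]
scene
arm 384 (array([0.519 , 0.3234]), array([0.1612, 0.0501]), 4.5) 0.0842268087405803
 dark 0 279 
knob [0.62703506 0.32999395 0.06657965]
cradle 235 (array([ 0.4692, -0.1275]), array([0.0686, 0.0383]), 30.2) 0.019915941747610133
handle 0.05 237 (array([ 0.4764, -0.129 ]), array([0.0325, 0.0182]), 75.6) [ 0.47663794 -0.13226888  0.08595986]
handle 0.12 201 (array([ 0.4773, -0.1296]), array([0.032, 0.019]), 72.1) [ 0.47669571 -0.1323019   0.14530628]
handle 0.17 67 (array([ 0.4707, -0.1282]), array([0.0224, 0.023 ]), 28.3) [ 0.4723633  -0.12941913  0.17455068]
scoop 847 (array([ 0.5344, -0.3204]), array([0.1768, 0.0533]), 20.0) [ 0.45201978 -0.35380536  0.01201982] [ 0.62489875 -0.26658172  0.04006827]
trivet (array([ 0.5671, -0.3079]), array([0.1682, 0.1744]), 20.8) ((0.5738265514373779, -0.3139663338661194), 0.09647777676582336)
stand (array([ 0.62
[... 476 characters left out ...]
.0295]), 76.2) [ 0.46748333 -0.12111866  0.08681503]
handle 0.12 18 (array([ 0.4691, -0.1206]), array([0.0124, 0.0277]), 80.6) [ 0.46624146 -0.12095878  0.14986506]
handle 0.17 64 (array([ 0.4684, -0.1303]), array([0.024 , 0.0238]), 31.5) [ 0.46854913 -0.13008075  0.17522539]
scoop 305 (array([ 0.5343, -0.324 ]), array([0.1721, 0.0515]), 20.8) [ 0.4523815  -0.35522582  0.01200772] [ 0.6209617  -0.27051083  0.04396722]
trivet (array([ 0.5769, -0.3174]), array([0.1912, 0.1953]), 89.7) ((0.5776675939559937, -0.31580308079719543), 0.09922920912504196)
stand (array([ 0.6284, -0.0106]), array([0.1709, 0.0502]), 4.8)
corks (array([ 0.628 , -0.0102]), array([0.1354, 0.0177]), 4.6) 0.1119593633836935
```

View pics/crop1.png

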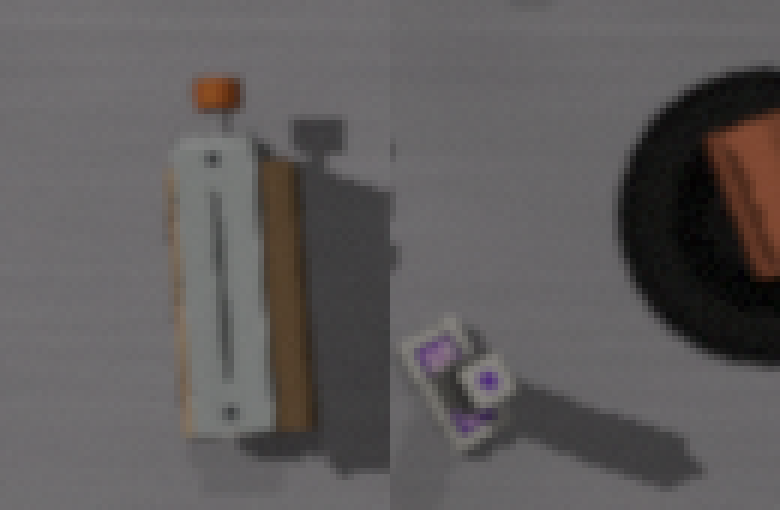

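The enlarged crop shows the silver aluminium arm on its beech board. Its dark seam runs from crop (213,192), by the orange knob at (217,93), to (229,380), so this is the bracket meant. The wand in its cradle is at crop (487,380) and the trough is at the right edge. I'll refine the seam and scoop positions and work out the first move.

```bash
cat >> h.py <<'E'
from scipy.spatial.transform import Rotation as R
def go(p,yaw):
    s=manip.sense();r=R.from_quat(s['tool_rot'])
    t=R.from_euler('z',yaw,degrees=True)*R.from_euler('x',180,degrees=True)
    print('t',round(s['t'],2),'tcp',np.round(s['tcp_pos'],4),'gap',s['finger_gap'],'F',s['gripper_force'],'wrist',np.round(s['force'],2))
    print('shift in present axes mm',np.round(1000*r.inv().apply(np.array(p)-s['tcp_pos']),1),'| after turning',np.round(1000*t.inv().apply(np.array(p)-s['tcp_pos']),1),'turn deg',np.round(np.degrees((r.inv()*t).as_rotvec()),2))
E
python3 - <<'E'
from m import *
s=S['top'];E=np.array(s['extrinsics']);f=192/np.tan(np.radians(float(s['fov_y']))/2)
def px(n,u,v,z):
    s=S[n];E=np.array(s['extrinsics']);f=192/np.tan(np.radians(float(s['fov_y']))/2)
    d=E[:3,:3]@np.array([(u-s['cx'])/f,-(v-s['cy'])/f,-1]);return E[:3,3]+d*(z-E[2,3])/d[2]
# seam: dark pixels on arm near the midline
for n in S:
    p,i,w=sel(n,(.519,.323),.075,.07,.095)
    loc=(p[:,:2]-[.519,.323])@np.array([[np.cos(.084),-np.sin(.084)],[np.sin(.084),np.cos(.084)]])
    m=(abs(loc[:,1])<.012)&(abs(loc[:,0])<.062)
    g=i.sum(1);th=np.median(g[m])-50;k=m&(g<th)
    q=np.array([px(n,u,v,.085) for v,u in w[k]]);l=loc[k]
    c=q[abs(l[:,0])<.055];a=np.polyfit(c[:,0],c[:,1],1)
    print(n,'seam',k.sum(),np.median(g[m]),'x range',c[:,0].min(),c[:,0].max(),'angle',np.degrees(np.arctan(a[0])),'mid',c.mean(0))
    p,i,_=sel(n,(.5785,-.306),.056,.034,.042);o=i[:,0]-i[:,2]>40;p=p[o]
    al=np.radians(20.4);L=(p[:,:2]-[.5785,-.306])@np.array([[np.cos(al),-np.sin(al)],[np.sin(al),np.cos(al)]])
    print('rim',len(p),L.min(0),L.max(0),rect(p),np.median(p[:,2]))
    b=L[abs(L[:,0])<.035]
    for sg in(-1,1):
        e=b[b[:,1]*sg>.015]; print('side',len(e),np.polyfit(e[:,0],e[:,1],1) if len(e)>3 else '')
go((.469,-.1293,.245),30)
E
```

```text
scene seam 44 592.0 x range 0.4673587171788903 0.5686325479849683 angle 6.684575294579439 mid [0.51783862 0.32590637 0.085     ]
rim 182 [-0.05555293 -0.0248351 ] [0.04118752 0.02826455] (array([ 0.5711, -0.3069]), array([0.0966, 0.0531]), 20.0) 0.036849418250663346
side 64 [ 0.00073095 -0.02282591]
side 56 [-0.00262359  0.0251988 ]
top seam 68 353.0 x range 0.4709178134732126 0.5670981108508466 angle 5.652997029068351 mid [0.51767532 0.32300981 0.085     ]
rim 62 [-0.05569179 -0.02771971] [0.03712394 0.02467605] (array([ 0.5703, -0.3108]), array([0.0926, 0.0525]), 20.8) 0.037479066328226396
side 23 [ 0.01013892 -0.02501381]
side 22 [-0.01524249  0.02257906]
t 0.1 tcp [ 0.1563 -0.6045  0.2444] gap 0.997392330432672 F 0.0 wrist [0.32 0.14 0.15]
shift in present axes mm [ 4.216e+02 -3.819e+02  3.000e-01] | after turning [ 508.4 -255.2   -0.6] turn deg [ -0.11  -0.04 -15.52]
```

drive_tool([
  [0.035,-0.032,0,0,0,0,1],
  [0.035,-0.032,0,0,0,0,1],
  [0.035,-0.032,0,0,0,0,1],
  [0.035,-0.032,0,0,0,0,1],
  [0.035,-0.032,0,0,0,0,1],
  [0.035,-0.032,0,0,0,0,1],
  [0.035,-0.032,0,0,0,0,1],
  [0.035,-0.032,0,0,0,0,1],
  [0.035,-0.032,0,0,0,0,1],
  [0.035,-0.032,0,0,0,0,1],
])

```text
t: 1.1
tcp_pos: [0.4158, -0.2059, 0.2452]
tool_rot: [0.992, 0.126, -0.0, -0.0]
force: [0.3, -0.4, -1.0]
finger_gap: 1.002
gripper_force: 0.0
```

drive_tool([
  [0.035,-0.032,0,0,0,0,1],
  [0.035,-0.03,0,0,0,0,1],
  [0,0,0,0,0,-7.75,1],
  [0,0,0,0,0,-7.75,1],
  [0,0,0,0,0,0,1],
  [0,0,0,0,0,0,1],
])

```text
t: 1.7
tcp_pos: [0.4672, -0.1301, 0.2451]
tool_rot: [0.966, 0.257, -0.0, -0.0]
force: [-0.3, -0.4, -0.5]
finger_gap: 0.999
gripper_force: 0.0
```

```bash
python3 - <<'E'
from h import *
go((.469,-.1295,.146),30.2)
s=snap('scene');cv2.imwrite('pics/pre.png',cv2.resize(s['image'][120:280,130:330,::-1],None,fx=3,fy=3,interpolation=3))
E
```

```text
t 1.7 tcp [ 0.4672 -0.1301  0.2451] gap 0.9994512473685431 F 0.0 wrist [-0.33 -0.44 -0.51]
shift in present axes mm [ 1.9  0.4 99.1] | after turning [ 1.8  0.3 99.1] turn deg [-0.03  0.02 -0.38]
```

View pics/pre.png

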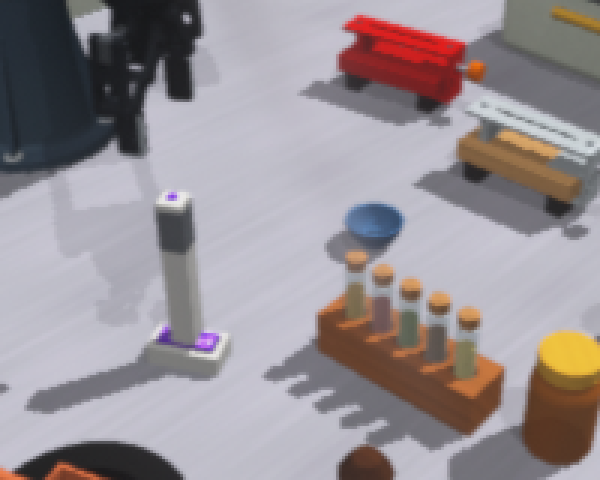

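The view shows the wand top at crop (172,195) and the open fingertips at about (135,150) and (180,95), above it. I'll check the finger centre from depth before going down.

```bash
python3 - <<'E'
from m import *
s=manip.sense();r=R.from_quat(s['tool_rot'])
S['top'].update(snap('top'));C['top']=cloud(S['top'])
for n in S:
    p,i,_=sel(n,(.469,-.13),.12,.19,.40)
    L=r.inv().apply(p-s['tcp_pos'])*1000
    for a,b in((-40,0),(0,40)):
        q=L[(L[:,2]>a)&(L[:,2]<b)]
        for sg in(-1,1):
            e=q[q[:,1]*sg>0]
            if len(e): print(n,a,sg,len(e),'x',np.percentile(e[:,0],[2,98]).round(1),'y',np.percentile(e[:,1],[2,98]).round(1),'zmax',e[:,2].max().round(1))
E
```

```text
scene -40 -1 145 x [-10.9  10.7] y [-49.  -40.6] zmax -0.1
scene -40 1 135 x [-7.4 10.9] y [43.4 58. ] zmax -0.4
scene 0 -1 3 x [-2.8  1.4] y [-43.6 -41.7] zmax 0.9
scene 0 1 4 x [-0.5  4.9] y [47.  50.3] zmax 1.4
```

drive_tool([
  [0.002,0,0,0,0,-0.4,1],
  [0,0,0.015,0,0,0,1],
  [0,0,0.02,0,0,0,1],
  [0,0,0.02,0,0,0,1],
  [0,0,0.02,0,0,0,1],
  [0,0,0.014,0,0,0,1],
  [0,0,0.01,0,0,0,1],
  [0,0,0,0,0,0,1],
  [0,0,0,0,0,0,0],
  [0,0,0,0,0,0,-0.2],
], newtons=40)

```text
t: 2.8
tcp_pos: [0.4697, -0.1295, 0.147]
tool_rot: [0.965, 0.262, 0.001, 0.001]
force: [-0.2, 0.2, -0.1]
finger_gap: 0.692
gripper_force: 0.0
```

drive_tool([
  [0,0,0,0,0,0,-0.4],
  [0,0,0,0,0,0,-0.6],
  [0,0,0,0,0,0,-1],
  [0,0,0,0,0,0,-1],
  [0,0,0,0,0,0,-1],
  [0,0,0,0,0,0,-1],
], newtons=50)

```text
t: 3.4
tcp_pos: [0.4693, -0.1291, 0.1469]
tool_rot: [0.965, 0.262, 0.0, 0.0]
force: [-1.8, 1.7, 5.9]
finger_gap: 0.279
gripper_force: 49.6
```

drive_tool([
  [0,0,-0.004,0,0,0,-1],
  [0,0,-0.006,0,0,0,-1],
  [0,0,-0.01,0,0,0,-1],
  [0,0,-0.016,0,0,0,-1],
  [0,0,-0.02,0,0,0,-1],
  [0,0,-0.02,0,0,0,-1],
  [0,0,-0.02,0,0,0,-1],
  [0,0,-0.02,0,0,0,-1],
  [0,0,-0.014,0,0,0,-1],
  [0,0,0,0,0,0,-1],
])

```text
t: 4.4
tcp_pos: [0.4704, -0.1298, 0.2788]
tool_rot: [0.965, 0.262, 0.002, 0.002]
force: [0.8, -1.0, -2.1]
finger_gap: 0.272
gripper_force: 49.1
```

```bash
cat > w.py <<'E'
from m import *
def wand():
    """wand line in tool frame from both cameras: handle and head points"""
    s=manip.sense();r=R.from_quat(s['tool_rot']);yaw=np.degrees(np.arctan2(*r.apply([1,0,0])[1::-1]))
    print('tcp',s['tcp_pos'].round(4),'yaw',yaw.round(2),'grip',s['gripper_force'])
    for n in S:
        S[n]=snap(n);C[n]=cloud(S[n])
        P=r.inv().apply(C[n].reshape(-1,3)-s['tcp_pos'])*1000;P=P[np.isfinite(P[:,0])]
        for a,b in((20,55),(60,115),(124,139),(139,146)):
            e=P[(abs(P[:,0])<40)&(abs(P[:,1])<25)&(P[:,2]>a)&(P[:,2]<b)]
            if len(e)>5: print(n,a,len(e),'x',np.percentile(e[:,0],[1,99]).round(1),'y',np.percentile(e[:,1],[1,99]).round(1),'z',e[:,2].max().round(1))
E
python3 - <<'E'
from w import *
wand()
a=np.radians(5);c=np.array([.518,.324]);d=np.array([np.cos(a),np.sin(a)])
go((*(c+.05*d),.285),5)
s=S['scene'];cv2.imwrite('pics/held.png',cv2.resize(s['image'][60:260,100:360,::-1],None,fx=3,fy=3,interpolation=3))
E
```

```text
tcp [ 0.4704 -0.1298  0.2788] yaw 30.39 grip 49.05933916568756
scene 20 169 x [-10.5  13.8] y [-8.  14.3] z 54.7
scene 60 237 x [-9.9 13.6] y [-9.7 13.5] z 114.9
scene 124 112 x [-24.4  26.9] y [-9.6 10.8] z 138.8
scene 139 8 x [-18.4  15. ] y [6.1 9.4] z 141.5
t 4.5 tcp [ 0.4689 -0.1291  0.2765] gap 0.2733666598971947 F 49.05030369758606 wrist [ 0.47 -0.2  -3.28]
shift in present axes mm [ 316.7 -344.6   -8.6] | after turning [ 138.4 -447.1   -8.5] turn deg [ 2.000e-02 -1.000e-02  2.539e+01]
```

View pics/held.png

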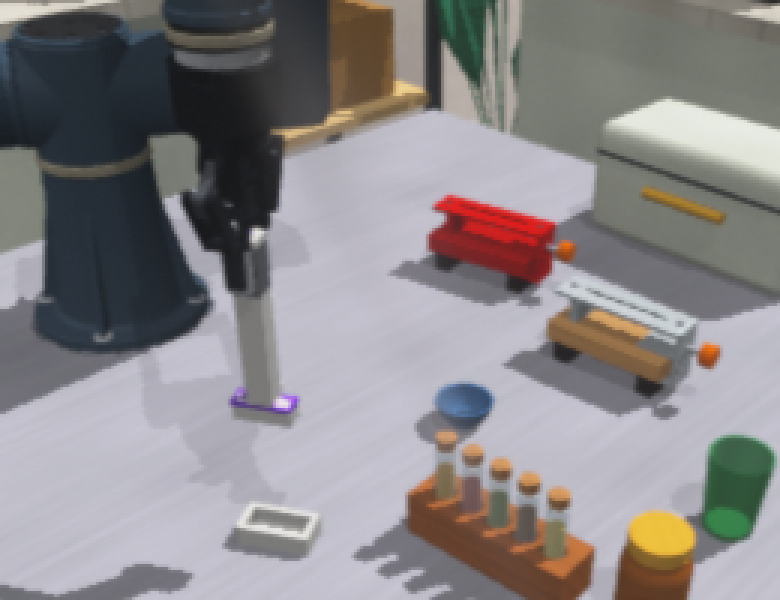

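The wand is out of the cradle and upright, with its head at crop (265,405). Depth puts it centred within about 1 mm, with the window 141 mm below the TCP. Next is a high carry to above the knob end of the seam.

drive_tool([
  [0,0,-0.003,0,0,8.5,-1],
  [0,0,-0.003,0,0,8.5,-1],
  [0,0,-0.003,0,0,8.4,-1],
  [0.003,-0.01,0,0,0,0,-1],
  [0.006,-0.02,0,0,0,0,-1],
  [0.0095,-0.031,0,0,0,0,-1],
  [0.0095,-0.031,0,0,0,0,-1],
  [0.0095,-0.031,0,0,0,0,-1],
  [0.0095,-0.031,0,0,0,0,-1],
  [0.0095,-0.031,0,0,0,0,-1],
])

```text
t: 5.5
tcp_pos: [0.5087, 0.0621, 0.2843]
tool_rot: [0.999, 0.045, -0.001, -0.0]
force: [0.7, 0.2, -1.8]
finger_gap: 0.28
gripper_force: 49.0
```

drive_tool([
  [0.0095,-0.031,0,0,0,0,-1],
  [0.0095,-0.031,0,0,0,0,-1],
  [0.0095,-0.031,0,0,0,0,-1],
  [0.0095,-0.031,0,0,0,0,-1],
  [0.0095,-0.031,0,0,0,0,-1],
  [0.0095,-0.031,0,0,0,0,-1],
  [0.0095,-0.031,0,0,0,0,-1],
  [0.009,-0.028,0,0,0,0,-1],
  [0.005,-0.016,0,0,0,0,-1],
  [0,0,0,0,0,0,-1],
])

```text
t: 6.5
tcp_pos: [0.5659, 0.3298, 0.2836]
tool_rot: [0.999, 0.047, -0.001, -0.0]
force: [0.4, -0.1, -1.6]
finger_gap: 0.277
gripper_force: 49.2
```

drive_tool([
  [0,0,0,0,0,0,-1],
  [0,0,0,0,0,0,-1],
  [0,0,0,0,0,0,-1],
])

```text
t: 6.8
tcp_pos: [0.5667, 0.326, 0.2852]
tool_rot: [0.999, 0.043, -0.0, 0.0]
force: [0.4, 0.2, -1.4]
finger_gap: 0.278
gripper_force: 49.2
```

```bash
python3 - <<'E'
from w import *
wand()
a=np.radians(5);c=np.array([.518,.324]);d=np.array([np.cos(a),np.sin(a)])
go((*(c+.05*d),.238),5)
# relation of wand to bracket in the same picture, per camera
p,i,_=sel('scene',(.518,.324),.1,.075,.1);print('arm now',rect(p))
s=S['scene'];cv2.imwrite('pics/over.png',cv2.resize(s['image'][70:220,230:390,::-1],None,fx=4,fy=4,interpolation=3))
E
```

```text
tcp [0.5667 0.326  0.2852] yaw 4.95 grip 49.237337708473206
scene 20 113 x [-10.   13.5] y [-8.3 14.5] z 54.8
scene 60 162 x [-10.2  13.8] y [-8.5 14.9] z 115.0
scene 124 80 x [-24.3  27.1] y [-11.   12.2] z 138.9
scene 139 6 x [-14.8  26.7] y [1.1 7.9] z 141.7
top 20 11 x [-12.1  -5.9] y [-3.2 15.6] z 50.8
top 60 32 x [-12.3   0.3] y [-3.1 15.6] z 113.7
top 124 26 x [-25.    5.3] y [-8.7 13.8] z 135.6
t 6.9 tcp [0.5669 0.3261 0.2854] gap 0.27715689848480063 F 49.23771679401398 wrist [ 0.1   0.11 -1.85]
shift in present axes mm [ 1.1 -2.1 47.4] | after turning [ 1.1 -2.1 47.4] turn deg [ 0.01  0.01 -0.06]
arm now (array([0.519 , 0.3245]), array([0.16 , 0.049]), 5.2)
```

View pics/over.png

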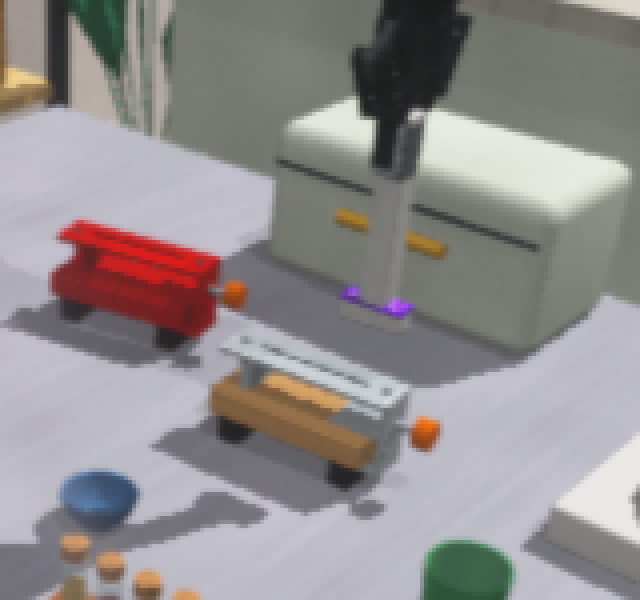

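The picture shows the lamp head at crop (378,308), above the knob end of the seam. Both cameras say it should go about 3 mm further along world +y. I'll correct that, descend to about 1 cm above the metal, and check.

drive_tool([
  [0,-0.003,0,0,0,0,-1],
  [0,0,0.006,0,0,0,-1],
  [0,0,0.01,0,0,0,-1],
  [0,0,0.01,0,0,0,-1],
  [0,0,0.008,0,0,0,-1],
  [0,0,0.006,0,0,0,-1],
  [0,0,0.004,0,0,0,-1],
  [0,0,0.002,0,0,0,-1],
  [0,0,0,0,0,0,-1],
  [0,0,0,0,0,0,-1],
])

```text
t: 7.9
tcp_pos: [0.5669, 0.3301, 0.2397]
tool_rot: [0.999, 0.043, 0.0, -0.0]
force: [-0.0, 0.3, -2.1]
finger_gap: 0.274
gripper_force: 49.3
```

```bash
python3 - <<'E'
from w import *
wand()
a=np.radians(5);c=np.array([.518,.324]);d=np.array([np.cos(a),np.sin(a)])
go((*(c+.05*d),.236),5)
for n in S:
    p,i,_=sel(n,(.48,.321),.03,.07,.1);print(n,'arm z',np.median(p[:,2]))
E
```

```text
tcp [0.5669 0.3301 0.2397] yaw 4.99 grip 49.27043437957764
scene 20 104 x [-9.2 14.5] y [-9.5 14.8] z 54.5
scene 60 154 x [-9.8 14. ] y [-9.1 15.1] z 114.8
scene 124 68 x [-23.3  27.8] y [-7.1 12.6] z 138.8
scene 139 10 x [-17.3  25.2] y [-3.  10.3] z 140.9
top 20 11 x [-12.1  -4.9] y [-1.  16.5] z 54.4
top 60 25 x [-12.4   1. ] y [-3.8 15.9] z 111.0
top 124 19 x [-25.3   3.1] y [-5.9 13.5] z 135.0
t 8.0 tcp [0.5669 0.3301 0.2398] gap 0.2757929093095821 F 49.27100479602814 wrist [-0.27  0.18 -1.86]
shift in present axes mm [0.7 1.8 3.8] | after turning [0.7 1.8 3.8] turn deg [-0.01 -0.06 -0.02]
scene arm z 0.0845564728058682
top arm z 0.0845971382643873
```

drive_tool([
  [0,0,0.002,0,0,0,-1],
  [0,0,0,0,0,0,-1],
  [0,0,0,0,0,0,-1],
  [0,0,0,0,0,0,-1],
  [-0.002,0,0,0,0,0,-1],
  [-0.002,0,0,0,0,0,-1],
  [-0.002,0,0,0,0,0,-1],
  [-0.002,0,0,0,0,0,-1],
  [-0.002,0,0,0,0,0,-1],
  [-0.002,0,0,0,0,0,-1],
])

```text
t: 9.0
tcp_pos: [0.5545, 0.329, 0.2374]
tool_rot: [0.999, 0.044, 0.0, -0.0]
force: [-0.2, 0.0, -2.0]
finger_gap: 0.271
gripper_force: 49.3
```

drive_tool([
  [-0.002,0,0,0,0,0,-1],
  [-0.002,0,0,0,0,0,-1],
  [-0.002,0,0,0,0,0,-1],
  [-0.002,0,0,0,0,0,-1],
  [-0.002,0,0,0,0,0,-1],
  [-0.002,0,0,0,0,0,-1],
  [-0.002,0,0,0,0,0,-1],
  [-0.002,0,0,0,0,0,-1],
  [-0.002,0,0,0,0,0,-1],
  [-0.002,0,0,0,0,0,-1],
])

```text
t: 10.0
tcp_pos: [0.5346, 0.3272, 0.2374]
tool_rot: [0.999, 0.043, 0.0, -0.0]
force: [-0.3, -0.5, -1.9]
finger_gap: 0.273
gripper_force: 49.3
```

```bash
python3 - <<'E'
from h import *
a=np.radians(5);c=np.array([.518,.324]);d=np.array([np.cos(a),np.sin(a)])
s=manip.sense();v=s['tcp_pos'][:2]-c;print('local mm',1000*v@d,1000*(v@[-d[1],d[0]]))
go((*(c-.05*d),.238),5)
E
```

```text
local mm 16.83997844529141 1.7596922358847245
t 10.0 tcp [0.5346 0.3272 0.2374] gap 0.27291030345646206 F 49.271260499954224 wrist [-0.32 -0.55 -1.94]
shift in present axes mm [-66.8   1.8  -0.7] | after turning [-66.8   1.8  -0.6] turn deg [-0.   -0.   -0.01]
```

drive_tool([
  [-0.002,0,0,0,0,0,-1],
  [-0.002,0,0,0,0,0,-1],
  [-0.002,0,0,0,0,0,-1],
  [-0.002,0,0,0,0,0,-1],
  [-0.002,0,0,0,0,0,-1],
  [-0.002,0,0,0,0,0,-1],
  [-0.002,0,0,0,0,0,-1],
  [-0.002,0,0,0,0,0,-1],
  [-0.002,0,0,0,0,0,-1],
  [-0.002,0,0,0,0,0,-1],
])

```text
t: 11.0
tcp_pos: [0.5147, 0.3255, 0.2373]
tool_rot: [0.999, 0.043, 0.0, -0.0]
force: [-0.9, -0.2, -0.9]
finger_gap: 0.275
gripper_force: 49.3
```

drive_tool([
  [-0.002,0,0,0,0,0,-1],
  [-0.002,0,0,0,0,0,-1],
  [-0.002,0,0,0,0,0,-1],
  [-0.002,0,0,0,0,0,-1],
  [-0.002,0,0,0,0,0,-1],
  [-0.002,0,0,0,0,0,-1],
  [-0.002,0,0,0,0,0,-1],
  [-0.002,0,0,0,0,0,-1],
  [-0.002,0,0,0,0,0,-1],
  [-0.002,0,0,0,0,0,-1],
])

```text
t: 12.0
tcp_pos: [0.4947, 0.3237, 0.2373]
tool_rot: [0.999, 0.043, 0.0, -0.0]
force: [1.2, -0.3, -0.9]
finger_gap: 0.273
gripper_force: 49.3
```

drive_tool([
  [-0.002,0,0,0,0,0,-1],
  [-0.002,0,0,0,0,0,-1],
  [-0.002,0,0,0,0,0,-1],
  [-0.002,0,0,0,0,0,-1],
  [-0.002,0,0,0,0,0,-1],
  [-0.002,0,0,0,0,0,-1],
  [-0.002,0,0,0,0,0,-1],
  [-0.002,0,0,0,0,0,-1],
  [-0.002,0,0,0,0,0,-1],
  [-0.002,0,0,0,0,0,-1],
])

```text
t: 13.0
tcp_pos: [0.4748, 0.322, 0.2373]
tool_rot: [0.999, 0.044, 0.0, -0.0]
force: [-0.5, 0.5, -0.9]
finger_gap: 0.277
gripper_force: 49.3
```

drive_tool([
  [-0.002,0,0,0,0,0,-1],
  [-0.002,0,0,0,0,0,-1],
  [-0.002,0,0,0,0,0,-1],
  [-0.001,0,0,0,0,0,-1],
  [0,0,0,0,0,0,-1],
  [0,0,0,0,0,0,-1],
  [0,0,0,0,0,0,-1],
  [0,0,0,0,0,0,-1],
])

```text
t: 13.8
tcp_pos: [0.4681, 0.3214, 0.2373]
tool_rot: [0.999, 0.043, 0.0, -0.0]
force: [-0.3, 0.1, -2.0]
finger_gap: 0.276
gripper_force: 49.3
```

```bash
python3 - <<'E'
from w import *
wand()
a=np.radians(5);c=np.array([.518,.324]);d=np.array([np.cos(a),np.sin(a)])
s=manip.sense();v=s['tcp_pos'][:2]-c;print('local mm',1000*v@d,1000*(v@[-d[1],d[0]]))
go((.605,-.01,.29),5)
s=S['scene'];cv2.imwrite('pics/end.png',cv2.resize(s['image'][70:220,230:390,::-1],None,fx=4,fy=4,interpolation=3))
E
```

```text
tcp [0.4681 0.3214 0.2373] yaw 4.98 grip 49.270817041397095
scene 20 100 x [-10.3  14.5] y [-8. 16.] z 54.8
scene 60 144 x [-9.9 13.9] y [-9.9 14.8] z 114.6
scene 124 67 x [-24.7  27.5] y [-4.8 12.7] z 139.0
top 124 24 x [-25.8  24.6] y [-6.7 12.7] z 139.0
local mm -49.937836925775294 1.7451097326981693
t 13.9 tcp [0.4681 0.3214 0.2373] gap 0.2777258680608951 F 49.270564913749695 wrist [ 0.51 -0.07 -1.25]
shift in present axes mm [107.6 342.  -52.7] | after turning [107.5 342.1 -52.7] turn deg [ 0.   -0.   -0.02]
```

View pics/end.png

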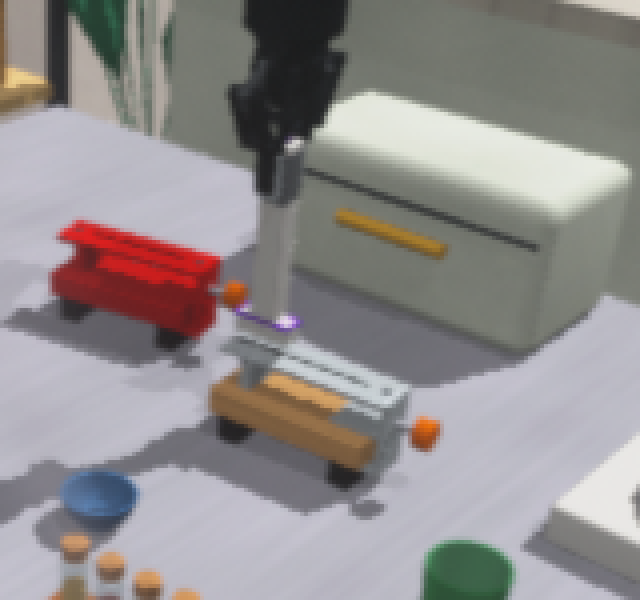

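The lamp is at the far end of the seam, with the head at crop (268,325), still upright and clear of the metal. Now I'll lift and cross over the vials.

drive_tool([
  [0,0,-0.005,0,0,0,-1],
  [0,0,-0.01,0,0,0,-1],
  [0,0,-0.014,0,0,0,-1],
  [0,0,-0.014,0,0,0,-1],
  [0,0,-0.01,0,0,0,-1],
  [0.004,0.012,-0.005,0,0,0,-1],
  [0.007,0.022,0,0,0,0,-1],
  [0.009,0.0285,0,0,0,0,-1],
  [0.009,0.0285,0,0,0,0,-1],
  [0.009,0.0285,0,0,0,0,-1],
])

```text
t: 14.9
tcp_pos: [0.5166, 0.2037, 0.2953]
tool_rot: [0.999, 0.044, -0.0, 0.0]
force: [-0.8, 0.1, -2.0]
finger_gap: 0.273
gripper_force: 49.2
```

drive_tool([
  [0.009,0.0285,0,0,0,0,-1],
  [0.009,0.0285,0,0,0,0,-1],
  [0.009,0.0285,0,0,0,0,-1],
  [0.009,0.0285,0,0,0,0,-1],
  [0.009,0.0285,0,0,0,0,-1],
  [0.009,0.0285,0,0,0,0,-1],
  [0.009,0.0285,0,0,0,0,-1],
  [0.006,0.02,0,0,0,0,-1],
  [0,0,0,0,0,0,-1],
])

```text
t: 15.8
tcp_pos: [0.6051, -0.0104, 0.2951]
tool_rot: [0.999, 0.042, 0.0, 0.001]
force: [0.4, 1.1, -1.8]
finger_gap: 0.274
gripper_force: 49.2
```

```bash
python3 - <<'E'
from h import *
go((.577,-.3065,.29),20.4)
E
```

```text
t 15.8 tcp [ 0.6051 -0.0104  0.2951] gap 0.2741941508144432 F 49.21863555908203 wrist [ 0.43  1.13 -1.85]
shift in present axes mm [-52.6 292.7   5.4] | after turning [-129.5  267.7    5.1] turn deg [  0.07  -0.02 -15.63]
```

drive_tool([
  [-0.003,0.015,0,0,0,0,-1],
  [-0.005,0.03,0,0,0,0,-1],
  [-0.006,0.03,0,0,0,0,-1],
  [-0.006,0.032,0,0,0,0,-1],
  [-0.006,0.032,0,0,0,0,-1],
  [-0.006,0.032,0,0,0,0,-1],
  [-0.006,0.032,0,0,0,0,-1],
  [-0.006,0.032,0,0,0,0,-1],
  [-0.005,0.03,0,0,0,0,-1],
  [-0.004,0.02,0,0,0,0,-1],
])

```text
t: 16.8
tcp_pos: [0.5753, -0.2971, 0.2953]
tool_rot: [0.999, 0.043, -0.0, 0.0]
force: [1.1, 0.1, -2.1]
finger_gap: 0.276
gripper_force: 49.3
```

drive_tool([
  [0,0.007,0,0,0,0,-1],
  [0,0,0,0,0,-5.2,-1],
  [0,0,0,0,0,-5.2,-1],
  [0,0,0,0,0,-5.2,-1],
  [0,0,0,0,0,0,-1],
  [0,0,0,0,0,0,-1],
  [0,0,0,0,0,0,-1],
])

```text
t: 17.5
tcp_pos: [0.5768, -0.3018, 0.2954]
tool_rot: [0.984, 0.178, -0.0, -0.0]
force: [-1.4, 0.4, -3.1]
finger_gap: 0.277
gripper_force: 49.4
```

```bash
python3 - <<'E'
from w import *
wand()
go((.577,-.3065,.189),20.4)
for n in S:
    p,i,_=sel(n,(.577,-.3065),.056,.03,.044);o=i[:,0]-i[:,2]>40;p=p[o];print(n,len(p),rect(p))
s=S['scene'];cv2.imwrite('pics/sc.png',cv2.resize(s['image'][190:340,90:250,::-1],None,fx=4,fy=4,interpolation=3))
E
```

```text
tcp [ 0.5768 -0.3018  0.2954] yaw 20.56 grip 49.379934668540955
scene 20 270 x [-9.3 14.3] y [-10.5  12.8] z 54.9
scene 60 367 x [-9.7 14. ] y [-11.4  12.4] z 114.9
scene 124 155 x [-25.2  27.9] y [-9.5 10.6] z 138.9
scene 139 11 x [-12.7  27. ] y [-2.9  9. ] z 140.8
top 124 25 x [-13.1  23.7] y [-8.7 12.4] z 137.6
t 17.6 tcp [ 0.5767 -0.3021  0.2953] gap 0.27742647579567414 F 49.380422830581665 wrist [-0.14  0.53 -1.32]
shift in present axes mm [ -1.2   4.2 106.3] | after turning [ -1.2   4.2 106.3] turn deg [-0.01  0.    0.17]
scene 297 (array([ 0.5708, -0.3071]), array([0.0991, 0.0527]), 19.5)
top 39 (array([ 0.5759, -0.3065]), array([0.0802, 0.0486]), 19.7)
```

View pics/sc.png

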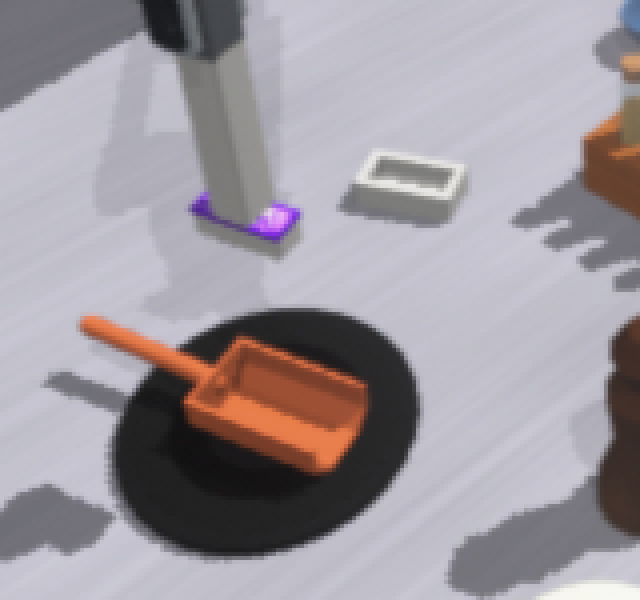

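The lamp head at crop (247,225) is above the trough at (285,405), lined up lengthwise, and nothing has been disturbed. I'll make the fine correction and lower slowly.

drive_tool([
  [-0.002,0.0035,0,0,0,0,-1],
  [0,0,0.008,0,0,0,-1],
  [0,0,0.014,0,0,0,-1],
  [0,0,0.016,0,0,0,-1],
  [0,0,0.016,0,0,0,-1],
  [0,0,0.014,0,0,0,-1],
  [0,0,0.01,0,0,0,-1],
  [0,0,0.006,0,0,0,-1],
  [0,0,0.004,0,0,0,-1],
  [0,0,0,0,0,0,-1],
])

```text
t: 18.6
tcp_pos: [0.576, -0.3065, 0.207]
tool_rot: [0.984, 0.179, -0.0, -0.0]
force: [0.3, 0.7, -1.7]
finger_gap: 0.278
gripper_force: 49.4
```

drive_tool([
  [0,0,0.005,0,0,0,-1],
  [0,0,0.004,0,0,0,-1],
  [0,0,0.004,0,0,0,-1],
  [0,0,0.002,0,0,0,-1],
  [0,0,0,0,0,0,-1],
  [0,0,0,0,0,0,-1],
  [0,0,0,0,0,0,-1],
  [0,0,0,0,0,0,-1],
])

```text
t: 19.4
tcp_pos: [0.5761, -0.3066, 0.1925]
tool_rot: [0.984, 0.179, 0.0, 0.0]
force: [0.1, -0.6, -2.1]
finger_gap: 0.274
gripper_force: 49.4
```

```bash
python3 - <<'E'
from w import *
wand()
go((.577,-.3065,.190),20.4)
s=S['scene'];cv2.imwrite('pics/fin.png',cv2.resize(s['image'][190:340,90:250,::-1],None,fx=4,fy=4,interpolation=3))
E
```

```text
tcp [ 0.5761 -0.3066  0.1925] yaw 20.58 grip 49.35042321681976
scene 20 202 x [-8.8 14.1] y [-10.4  12.8] z 54.9
scene 60 284 x [-9.2 14.3] y [-10.7  12.4] z 114.8
scene 124 118 x [-23.5  27.6] y [-8.1 10.2] z 138.4
scene 139 11 x [-22.4  26.4] y [-3.2  8.9] z 140.9
top 124 17 x [-4.1 24.1] y [-8.5 12.3] z 138.1
t 19.5 tcp [ 0.5761 -0.3065  0.1925] gap 0.2756705829897957 F 49.35051083564758 wrist [ 0.3   0.33 -0.91]
shift in present axes mm [0.9 0.3 2.5] | after turning [0.9 0.3 2.5] turn deg [ 0.01 -0.01  0.19]
```

View pics/fin.png

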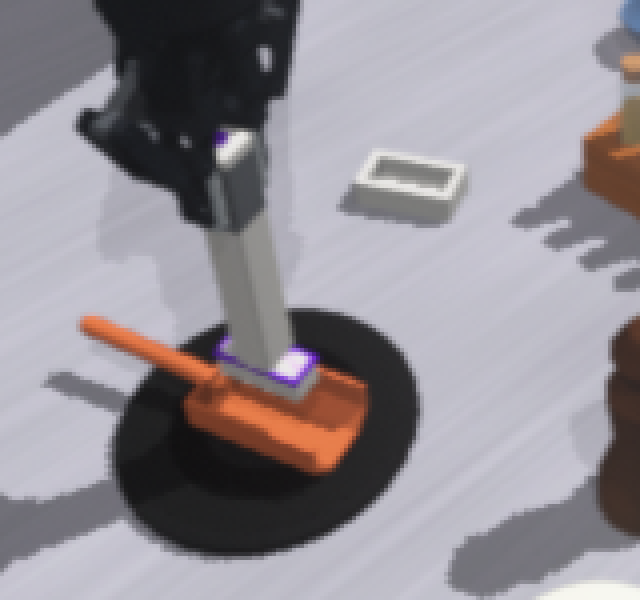

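The lamp, at crop (265,372), is centred over the trough and lengthwise with it. It is about 13 mm above the rim and still, and the scoop is undisturbed. Handing in.

```bash
python3 -c "
from station import manip
print(manip.sign_off())"
```

```text
the job is handed in; nothing more can be done
None
```

I swept the wand along the whole seam at 2 cm/s, carried it over the vials and handed in with it held upright and still about 13 mm above the scoop's rim; the camera checks showed nothing touched or moved, but sign-off returned no verdict.

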